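# Fix the test tablets at the coating station

## Task

Slide the white tray with its two tablets into the slotted bay of the coating station until it is fully home against the stop. Then press the red nozzle cap on the clamped canister all the way down for about one second (well under four) and let it spring back up; do not work the cap before the tray is home. Keep both tablets lying in the tray, leave the tray home, and do not disturb the other things on the bench.

Things in the scene. Friction and masses are not known exactly. Their poses are not given: they have to be found in the camera images.
- station: Fixed coating station (sizes mm). Origin: on the bench, centre of the tray bay; +x = push-in direction, z up. Bay without floor (the tray slides on the bench); two aluminium side rails 30 high, inner faces at y = +-59, x = -70 to 65, with inward lips on top (underside z = 22, edges at y = +-49): a tray can only be slid in along +x, not lowered in.
- bay_mouth (a point): Point on the bench in the middle of the bay's mouth, at station x = -105; axes as the station's. Here two flared guides, 30 mm high, start about 81 mm either side and narrow to the rails at x = -70.
- bay_stop (a point): Foot of the middle of the stop, at station x = 65; axes as the station's. The stop is the front face of a grey block 30 mm high. On the block, 50 mm behind this face, stands the fixed aluminium canister with a blue band (66 mm dia., 170 mm high shoulder, dark clamp) that carries the red cap; beside it a small spray timer, a tipping beam with a red bead.
- tray: Loose white tray with black grip fin, 0.3 to 0.5 kg. Origin: centre of underside. 130 mm (x) by 110 (y), rim 16 high, walls and floor 4. +x end goes in first; when home against the stop its origin and axes coincide with the station's. Fin: upright, outside the rear (-x) rim, 12 thick (y), x = -65 to -101, z = 4 to 45.
- tray_grip (a point): Middle of the black fin, at tray x = -86, y = 0, z = 32 mm; axes as the tray's (pinch across y).
- gold_tablet: Loose wooden tablet with gilded face, 50 (x) by 80 (y) by 10, 50 g, lying flat in the tray, front half. Origin: centre of underside.
- red_tablet: Loose wooden tablet with red clay face, 50 by 80 by 10, 50 g, lying flat in the tray, rear half. Origin: centre of underside.
- cap_top (a point): Centre of the flat round top of the red nozzle cap (36 mm dia., 20 high) on the fixed canister, 204 mm above the bench when up; station x = 115, y = 0 mm. A thin red spout points from it towards the bay (station -x), reaching 59 mm from the cap's axis, lower than the cap's top.
- cap (a joint): Travel of the red nozzle cap in m: 0 = up, 0.008 = fully down (straight down) on a rigid end stop. A spring returns it: it starts to move at about 3 N and takes about 10 N fully down.
- dose (a joint): Travel in m of the small red bead of the spray timer, a little tipping beam beside the canister: 0 at rest; it creeps along at about 4 mm a second while the cap is kept down (0.016 after about four seconds) and creeps back when the cap is up. Only an indicator; not to be touched.
- red_jar: Bystander: small clear jar with red lid, 44 dia. x 45 mm. Origin: centre of its underside.
- glass_jar: Bystander: clear jar with steel lid and paper label, 84 dia. x 110 mm. Origin: centre of its underside.
- pale_can: Bystander: loose pale can with paper label and no red cap (not the one to press), 60 dia. x 160 mm. Origin: centre of its underside.
- brush: Bystander: paint brush, 190 mm long, lying along its x axis, under 30 mm high; origin near mid-length.
- knife: Bystander: palette spatula, 200 mm long, lying along its x axis; origin near mid-length.

How it is judged:
By the outcome, as a careful person would: the job done as asked, in the order asked, and still so for the second after the job is handed in, with the robot touching nothing.
It also fails if it takes over 53 s, if anything falls off the work surface, if the arm or the gripper's body presses on something with over 40 N, if the wrist force passes 120 N, or if a joint passes its speed limit or range.

## Robot

A 7-joint arm with a two-finger parallel gripper is mounted at the origin on the work surface. World frame = base frame: x ahead of the robot, y to its left, z up, the work surface at z = 0. Lengths are in m, angles in rad, forces in N, time in s.
With the tool pointing down it reaches from about 0.425 to 0.925 m from the base axis. Payload 6.8 kg.
Tool frame: the origin (TCP) lies on the centre line of the jaws, within the pads' length; the fingertips stand 17 mm ahead of it and the grasp point (between the pads) lies 2 mm behind it; z points along the fingers, x is the direction in which the jaws open and shut, and the axes are right-handed (so a half turn about z gives the same grasp; the last joint's range is limited). The gripper opens to 85 mm and grips with 20 to 120 N. Pads are 22 mm wide; open, the fingers measure 114 mm over their backs; the gripper's body (76 mm by 85 mm) begins 54 mm behind the grasp point. The pads swing forward as they close: fully open they stand 13 mm farther back than shut.
Start: joints at [0.999, 0.477, 0.022, 1.555, -0.011, 1.109, -0.083], TCP at [0.302, -0.604, 0.248] pointing down, gripper open.
Joint ranges: [-2.96, 2.96], [-0.34, 2.1], [-1.41, 1.46], [0.24, 2.44], [-1.37, 4.51], [0.17, 1.92], [-2.96, 2.96]. Speed limits (rad/s): [2.39, 2.39, 3.14, 3.14, 3.14, 3.14, 3.14].

## Interface

Orientations are given as a rotation vector (axis times angle).
In Python, from bench import r gives the robot as it stands.
- The arm moves only by the tool arm_command, never from a script. Its argument "increments" is a list of rows, each a list of 3 entries, a list of its own where there are three numbers: the shift along the world's x, y, z in m, then the turn, a rotation vector about the world's x, y, z in rad, then the opening in per cent of the stroke, from 0 (shut) to 100 (fully open). A call has 1 to 10 rows; each row is the pose to reach, as a shift and turn from the pose commanded when the call began; what a row does not reach only later rows make up. A row lasts 1/10 s, in which the tool goes at most 50 mm and 8.59 degrees, less where a joint would pass 70% of its speed; a pose out of reach is approached as far as the arm can. A call with a gripper value outside its range is refused whole. The fingers move at their own pace and stop on an object; "newtons" is the grip in N (left out, the last holds). Time passes only in rows, so rows that repeat a pose let the fingers close. It gives the time, the measured TCP pose, the force and the opening at its end, in the units of the state.
- r.get_obs(): the state, without advancing time (a new reading comes with each control period).
- r.grab_frame(name): name is "side" or "top" or "wrist"; returns the picture (400x640x3 uint8, blue, green, red); there is no depth.
- r.camera_model(name): a dict with "camera_matrix" (3x3 intrinsics, pixels), "D" ([k1, k2, p1, p2, k3] as OpenCV has them; the pictures are not rectified), "camera_from_world" (4x4, takes a point from world to camera coordinates). Camera axes: x right, y down, z forward; pixel columns grow to the right and rows downward; lengths in m; the calibration is good to about 2 mm. A picture is of the moment at which its call begins: read the wrist's pose just before it. camera_model takes no time and is no camera call; for the wrist camera it gives the pose at the moment of the call.
- r.hand_in(): hands the job in, once; it reports no verdict.
The state is a dict: "clock": time; "joints": joint angles; "qvel": joint speeds; "tau": joint torques, N m; "tcp_pos": TCP position; "orientation": TCP orientation; "contact_force": force on the tool from outside, world axes, zero at the start; "moment": the same for the moment, N m; "grip_width": finger opening in m.
Only numpy, scipy, OpenCV 4.12 (cv2) and the standard library are available. Lean on these libraries where they do the work, as an engineer would, in place of code of your own. Each camera call takes 0.05 s, during which the arm holds its last target. There are 200 camera calls.

## Working session

There is one attempt and no reset: what is moved stays moved. The work goes in short steps, Python scripts to look and compute and a tool call to move; the robot and the scene stay as the last step left them, time stands still between calls to the robot, and variables do not carry over. Pictures are saved under pics/ and viewed, about 8 in all and at most 12, crops included, and the job is handed in when it is done.

Besides the shell and the picture viewer there is one more tool, called after "Emit:" in YAML: its name, and indented under it one key for each argument. arm_command: Moves the arm, as the interface text tells. Its arguments: {"type":"object","properties":{"increments":{"type":"array","items":{"type":"array"}},"newtons":{"type":"number"}},"required":["increments"]}

```bash
mkdir -p pics; ls
python3 - <<'E'
from bench import r
import cv2,numpy as np
o=r.get_obs();print({k:np.round(v,3) for k,v in o.items()})
for n in("top","side"):
    cv2.imwrite(f"pics/{n}0.png",r.grab_frame(n))
    m=r.camera_model(n);print(n,np.round(m["camera_matrix"],1),m["D"],np.round(m["camera_from_world"],3))
E
```

```text
pics
{'clock': np.float64(0.0), 'joints': array([ 0.999,  0.478,  0.022,  1.556, -0.011,  1.109, -0.083]), 'qvel': array([-0.   ,  0.   , -0.001, -0.   ,  0.001, -0.   , -0.   ]), 'tau': array([-1.0000e-03, -5.9646e+01,  1.6080e+00, -2.8120e+01,  1.2000e-02,
        9.0000e-03, -0.0000e+00]), 'tcp_pos': array([ 0.302, -0.603,  0.247]), 'orientation': array([-2.672,  1.651,  0.003]), 'contact_force': array([-0.39 ,  0.76 , -0.193]), 'moment': array([-0.068,  0.043,  0.029]), 'grip_width': np.float64(0.086)}
top [[460.4   0.  323.6]
 [  0.  460.4 195.6]
 [  0.    0.    1. ]] [0.00730768 0.         0.         0.         0.        ] [[ 0.021 -1.     0.003  0.062]
 [-0.985 -0.021 -0.172  0.605]
 [ 0.172  0.    -0.985  1.125]
 [ 0.     0.     0.     1.   ]]
side [[520.7   0.  328.4]
 [  0.  520.7 208.3]
 [  0.    0.    1. ]] [0.02139246 0.         0.         0.         0.        ] [[-0.673 -0.739 -0.016  0.469]
 [-0.551  0.516 -0.656  0.349]
 [ 0.493 -0.433 -0.755  1.051]
 [ 0.     0.     0.     1.   ]]
```

View pics/top0.png

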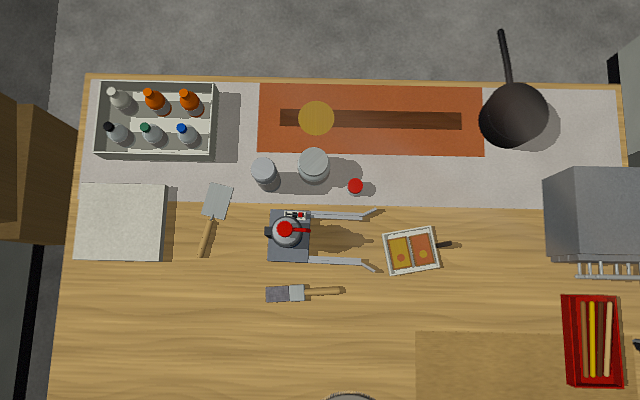

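View pics/side0.png

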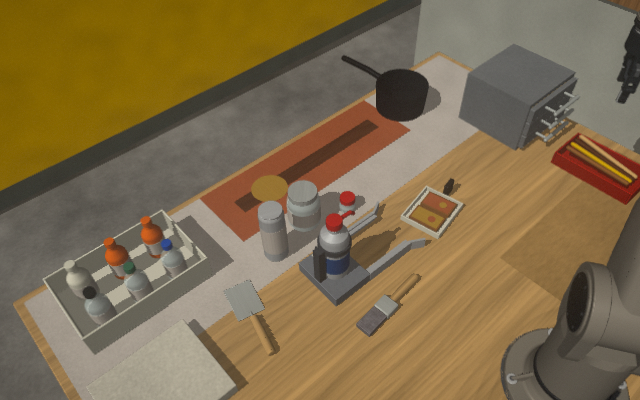

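Top: station with its red cap at about (285,229) and bay opening to the right (rails from x=310 to 380). The tray is at (412,250) with its fin at (445,244). The side view shows the same layout, with the cap at (334,222). I'll measure next.

```bash
cat > h.py <<'E'
from bench import r
import cv2,numpy as np
def ray(m,px):
    K=np.array(m["camera_matrix"]);D=np.array(m["D"]);T=np.array(m["camera_from_world"])
    u=cv2.undistortPoints(np.array(px,float).reshape(-1,1,2),K,D)[:,0]
    d=np.c_[u,np.ones(len(u))]@T[:3,:3]; return -T[:3,:3].T@T[:3,3],d
def onplane(m,px,z):
    c,d=ray(m,px); return c+d*((z-c[2])/d[:,2])[:,None]
def cross(m1,p1,m2,p2):
    A=[];b=[]
    for m,p in((m1,p1),(m2,p2)):
        c,d=ray(m,p);d=d[0]/np.linalg.norm(d[0]);P=np.eye(3)-np.outer(d,d);A.append(P);b.append(P@c)
    return np.linalg.solve(A[0]+A[1],b[0]+b[1])
def project(m,P):
    T=np.array(m["camera_from_world"])
    return cv2.projectPoints(np.array(P,float).reshape(-1,3),cv2.Rodrigues(T[:3,:3])[0],T[:3,3],np.array(m["camera_matrix"]),np.array(m["D"]))[0][:,0]
E
python3 - <<'E'
from h import *
t=cv2.imread("pics/top0.png");s=cv2.imread("pics/side0.png")
mt,ms=r.camera_model("top"),r.camera_model("side")
c=t[200:280,255:465];cv2.imwrite("pics/c1.png",cv2.resize(c,None,fx=3.8,fy=3.8,interpolation=cv2.INTER_CUBIC))
def comps(im,mask,box,mn):
    x0,y0,x1,y1=box;k=np.zeros(mask.shape,np.uint8);k[y0:y1,x0:x1]=mask[y0:y1,x0:x1]
    n,l,st,ce=cv2.connectedComponentsWithStats(k.astype(np.uint8))
    return [(st[i].tolist(),ce[i].round(1).tolist()) for i in range(1,n) if st[i,4]>=mn],l
for n,im,b in(("top",t,(255,200,465,280)),("side",s,(290,170,480,300))):
    h=cv2.cvtColor(im,cv2.COLOR_BGR2HSV);H,S,V=cv2.split(h)
    print(n,"red",comps(im,((H<6)|(H>174))&(S>170)&(V>110),b,5)[0])
    dk=(V<60); print("dark",comps(im,dk,b,8)[0])
    wh=(S<60)&(V>150); cs,l=comps(im,wh,b,30);print("white",cs)
# tray: white+tablets outline in top
h=cv2.cvtColor(t,cv2.COLOR_BGR2HSV);H,S,V=cv2.split(h)
wh=((S<50)&(V>140)).astype(np.uint8);wh[:, :378]=0;wh[:220]=0;wh[:,445:]=0;wh[280:]=0
p=cv2.findNonZero(wh);rc=cv2.minAreaRect(p);bx=cv2.boxPoints(rc);print(rc,bx)
W=onplane(mt,bx,0.016);print(W.round(4),"edges",np.linalg.norm(np.diff(np.r_[W,W[:1]],axis=0),axis=1),"c",W.mean(0))
E
```

```text
top red [([298, 212, 4, 5, 17], [299.5, 214.4]), ([277, 221, 15, 16, 189], [284.1, 228.3]), ([293, 228, 13, 4, 45], [299.8, 229.4])]
dark [([286, 212, 6, 3, 8], [287.9, 213.6]), ([292, 215, 10, 13, 39], [296.5, 220.1]), ([285, 232, 18, 16, 66], [296.6, 241.0]), ([265, 234, 9, 5, 21], [269.3, 236.1]), ([436, 241, 16, 7, 67], [443.0, 244.2]), ([296, 262, 8, 1, 8], [299.5, 262.0])]
white [([255, 200, 210, 8, 1091], [375.1, 202.3]), ([311, 207, 66, 13, 315], [339.5, 214.3]), ([273, 218, 15, 25, 117], [277.8, 231.3]), ([382, 225, 58, 51, 615], [410.3, 249.5]), ([308, 256, 67, 16, 361], [336.7, 260.2])]
side red [([340, 191, 15, 14, 161], [346.7, 197.6]), ([326, 211, 26, 20, 251], [334.9, 220.5])]
dark [([444, 179, 10, 15, 67], [448.8, 187.1]), ([348, 236, 3, 11, 14], [349.6, 241.6]), ([339, 248, 11, 23, 117], [345.7, 258.9]), ([319, 252, 8, 30, 178], [322.2, 266.6])]
white [([318, 170, 106, 57, 2176], [369.9, 186.4]), ([401, 186, 62, 53, 540], [429.5, 212.8]), ([290, 202, 15, 9, 65], [295.9, 207.1]), ([321, 231, 20, 13, 178], [329.5, 237.4]), ([290, 238, 27, 30, 282], [302.3, 252.6])]
((410.25299072265625, 250.11058044433594), (42.97068405151367, 51.3941650390625), 79.91940307617188) [[381.19196 233.45477]
 [431.79272 224.45908]
 [439.31403 266.7664 ]
 [388.71326 275.7621 ]]
[[ 0.5136 -0.0775  0.016 ]
 [ 0.5399 -0.2095  0.016 ]
 [ 0.4311 -0.2267  0.016 ]
 [ 0.4056 -0.0966  0.016 ]] edges [0.13467432 0.11012225 0.13253755 0.10968054] c [ 0.4725605  -0.15256767  0.016     ]
```

View pics/c1.png

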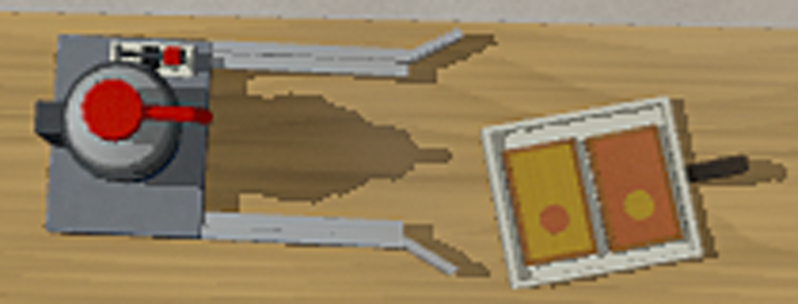

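The crop shows the bay rails tilted by about 3 degrees, with lip inner edges from (213,67) to (408,77) and from (207,212) to (402,223). The fin runs from (690,173) to (748,162) and both tablets lie flat.

Run:
```python
from h import *
mt,ms=r.camera_model("top"),r.camera_model("side")
f=lambda p:np.array(p,float)/3.8+[255-.37,200-.37]
e=onplane(mt,f([(213,67),(408,77),(207,212),(402,223)]),.030)
print(e.round(4),[np.degrees(np.arctan2(*(a-b)[[1,0]])) for a,b in((e[0],e[1]),(e[2],e[3]))])
mid=(e[0]+e[2])/2,(e[1]+e[3])/2;print("mid",mid, np.linalg.norm(e[0]-e[2]))
o=onplane(mt,f([(58,36),(46,232),(212,42),(204,238)]),.030);print("block",o.round(4))
cap=onplane(mt,f([(113,110)]),.204)[0];print("cap",cap)
t=cv2.imread("pics/top0.png")
# cap disc by side: project and report
print("cap in side",project(ms,cap), "two-view centre", cross(mt,[284.3,228.6],ms,[334,217]))
print("fin", onplane(mt,f([(690,173),(748,160)]),.045).round(4))
fr=onplane(mt,f([(483,128),(668,97),(705,256),(517,290)]),.016);print("tray",fr.round(4),fr.mean(0))
for a,b in((0,1),(3,2),(3,0),(2,1)):d=fr[a]-fr[b];print(np.linalg.norm(d),np.degrees(np.arctan2(d[1],d[0])))
```

```text
[[ 0.5503  0.1066  0.03  ]
 [ 0.5463 -0.0261  0.03  ]
 [ 0.4524  0.1081  0.03  ]
 [ 0.4478 -0.0227  0.03  ]] [np.float64(88.26071429938195), np.float64(87.99857945441121)]
mid (array([0.50134842, 0.10733982, 0.03      ]), array([ 0.49704749, -0.02443226,  0.03      ])) 0.09797278812426918
block [[0.5694 0.2128 0.03  ]
 [0.4369 0.2154 0.03  ]
 [0.5675 0.1077 0.03  ]
 [0.4351 0.1096 0.03  ]]
cap [0.50212482 0.15887021 0.204     ]
cap in side [[333.22155023 217.97976153]] two-view centre [0.50121615 0.15831213 0.20766665]
fin [[ 0.4842 -0.2128  0.045 ]
 [ 0.4937 -0.2516  0.045 ]]
tray [[ 0.514  -0.0789  0.016 ]
 [ 0.538  -0.2059  0.016 ]
 [ 0.4306 -0.2288  0.016 ]
 [ 0.4052 -0.1016  0.016 ]] [ 0.47195843 -0.15381347  0.016     ]
0.129295498858764 100.70430394806995
0.12966618959244006 101.27105749123028
0.11110771704095479 -168.17357021072863
0.10983318836346617 -167.970437233521
```

Emit:
arm_command:
  increments:
    - [[0.005,0.045,0],[0,0,0.14],60]
    - [[0.01,0.09,0],[0,0,0.28],60]
    - [[0.02,0.135,0],[0,0,0.42],60]
    - [[0.04,0.175,0],[0,0,0.56],60]
    - [[0.07,0.215,0],[0,0,0.7],60]
    - [[0.1,0.255,0],[0,0,0.85],60]
    - [[0.13,0.295,-0.02],[0,0,1.0],60]
    - [[0.16,0.335,-0.04],[0,0,1.15],60]
    - [[0.187,0.365,-0.07],[0,0,1.29],60]
    - [[0.187,0.365,-0.1],[0,0,1.304],60]
  newtons: 40

```text
clock: 1.1
tcp_pos: [0.4934, -0.2334, 0.1486]
orientation: [-3.123, -0.327, -0.008]
contact_force: [-0.5, -0.2, -0.1]
grip_width: 0.0511
```

Run:
```python
from h import *
o=r.get_obs();print({k:np.round(o[k],4) for k in("clock","tcp_pos","orientation","joints","contact_force","grip_width")})
R=cv2.Rodrigues(o["orientation"])[0];print("x ang",np.degrees(np.arctan2(R[1,0],R[0,0])),"z",R[:,2])
m=r.camera_model("wrist");im=r.grab_frame("wrist");cv2.imwrite("pics/w1.png",im)
yaw=np.radians(101.3);d=np.array([np.cos(yaw),np.sin(yaw),0]);O=np.array([.472,-.1535,0])
for x,z in((-65,45),(-101,45),(-65,16)):print(x,z,project(m,O+d*x/1e3+[0,0,z/1e3]))
```

```text
{'clock': np.float64(1.1), 'tcp_pos': array([ 0.4934, -0.2334,  0.1486]), 'orientation': array([-3.1234, -0.3271, -0.0084]), 'joints': array([ 0.6326,  0.412 , -0.3767,  1.9399,  0.1984,  0.821 ,  0.358 ]), 'contact_force': array([-0.5112, -0.2232, -0.0886]), 'grip_width': np.float64(0.0511)}
x ang 11.957289343218154 z [ 0.00520672  0.00168298 -0.99998503]
-65 45 [[310.08887797 187.73261916]]
-101 45 [[309.94900983 226.76473395]]
-65 16 [[310.63721764 179.72767386]]
```

View pics/w1.png

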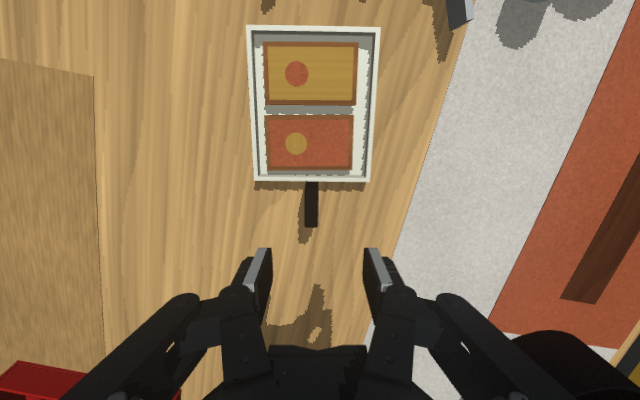

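The fin is at (311, 182–228) in the wrist view, within a pixel of the prediction. Descending.

Emit:
arm_command:
  increments:
    - [[0,0,0],[0,0,0],60]
    - [[0,0,0],[0,0,0],60]
    - [[0,0,-0.03],[0,0,0],60]
    - [[0,0,-0.06],[0,0,0],60]
    - [[0,0,-0.08],[0,0,0],60]
    - [[0,0,-0.095],[0,0,0],60]
    - [[0,0,-0.105],[0,0,0],60]
    - [[0,0,-0.112],[0,0,0],60]
    - [[0,0,-0.116],[0,0,0],60]
    - [[0,0,-0.116],[0,0,0],60]

```text
clock: 2.15
tcp_pos: [0.4891, -0.2389, 0.0324]
orientation: [3.126, 0.309, 0.0]
contact_force: [-0.7, -1.3, 0.6]
grip_width: 0.0512
```

Run:
```python
from h import *
o=r.get_obs();R=cv2.Rodrigues(o["orientation"])[0];print(o["tcp_pos"],"x ang",np.degrees(np.arctan2(R[1,0],R[0,0])),o["contact_force"])
yaw=np.radians(101.3);d=np.array([np.cos(yaw),np.sin(yaw)]);e=o["tcp_pos"][:2]-[.472,-.1535];print("in tray frame",e@d,e@[-d[1],d[0]])
```

```text
[ 0.48912332 -0.23885352  0.03243976] x ang 11.278801949668434 [-0.68688641 -1.28150968  0.57995281]
in tray frame -0.08705416428344524 -6.668975716136862e-05
```

Emit:
arm_command:
  increments:
    - [[0,0,0],[0,0,0],0]
    - [[0,0,0],[0,0,0],0]
    - [[0,0,0],[0,0,0],0]
    - [[0,0,0],[0,0,0],0]
    - [[0,0,0],[0,0,0],0]
    - [[0,0,0],[0,0,0],0]
  newtons: 50

```text
clock: 2.75
tcp_pos: [0.4895, -0.2389, 0.0329]
orientation: [3.126, 0.309, 0.001]
contact_force: [-0.9, 0.1, 6.5]
grip_width: 0.0112
```

Emit:
arm_command:
  increments:
    - [[0,0.001,0],[0,0,-0.025],0]
    - [[0,0.002,0],[0,0,-0.055],0]
    - [[0,0.003,0],[0,0,-0.085],0]
    - [[0,0.004,0],[0,0,-0.115],0]
    - [[0,0.006,0],[0,0,-0.145],0]
    - [[0,0.007,0],[0,0,-0.175],0]
    - [[0.001,0.009,0],[0,0,-0.2],0]
    - [[0.001,0.01,0],[0,0,-0.22],0]
    - [[0.001,0.01,0],[0,0,-0.229],0]
    - [[0.001,0.01,0],[0,0,-0.229],0]

```text
clock: 3.75
tcp_pos: [0.4891, -0.2298, 0.0328]
orientation: [3.14, -0.051, -0.002]
contact_force: [-4.4, -1.3, 9.7]
grip_width: 0.0114
```

Run:
```python
from h import *
o=r.get_obs();R=cv2.Rodrigues(o["orientation"])[0];print(o["tcp_pos"],"x ang",np.degrees(np.arctan2(R[1,0],R[0,0])),o["contact_force"],o["grip_width"])
m=r.camera_model("wrist");im=r.grab_frame("wrist")
t=r.grab_frame("top");cv2.imwrite("pics/t2.png",t)
a=cv2.resize(t[200:280,255:465],None,fx=3.8,fy=3.8,interpolation=cv2.INTER_CUBIC)
b=cv2.resize(im[0:250,100:600],(798,399)) [:290];cv2.imwrite("pics/c2.png",np.vstack([cv2.resize(a,(798,304)),b]))
```

```text
[ 0.48909636 -0.22975941  0.03284761] x ang -1.8532374939092298 [-4.38001605 -1.31439903  9.69339789] 0.011355818220638459
```

View pics/c2.png

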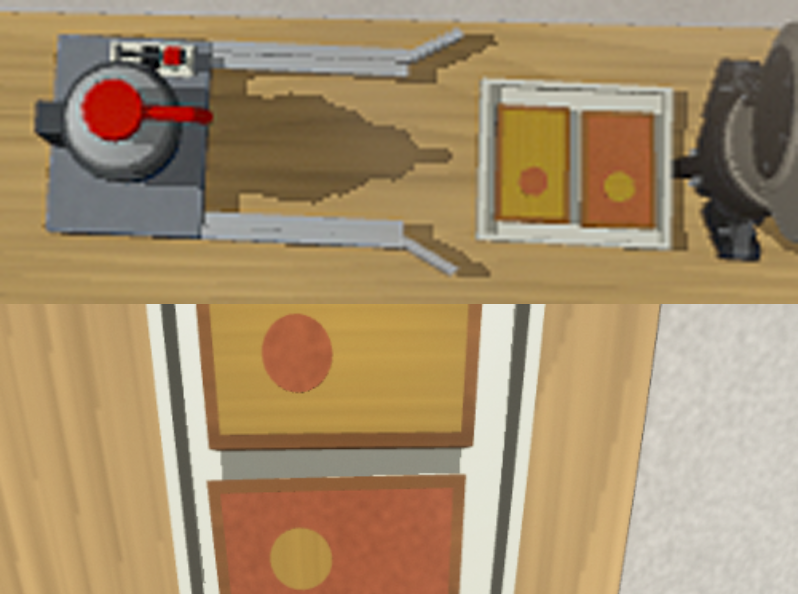

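The tray is aligned with the rails: corners in the crop are (483,80), (672,90), (668,248), (478,238). Both tablets are lying in it.

Run:
```python
from h import *
mt=r.camera_model("top")
t=cv2.imread("pics/t2.png");S,V=cv2.split(cv2.cvtColor(t,cv2.COLOR_BGR2HSV))[1:]
w=((S<60)&(V>140)).astype(np.uint8);w[:,:378]=0;w[:216]=0;w[:,434:]=0;w[270:]=0
n,l,st,_=cv2.connectedComponentsWithStats(w);k=1+st[1:,4].argmax();rc=cv2.minAreaRect(cv2.findNonZero((l==k).astype(np.uint8)));print(rc)
f=lambda p:np.array(p,float)/3.8+[255-.37,200-.37]
for px in(cv2.boxPoints(rc),f([(482,79),(673,89),(669,248),(477,239)])):
    fr=onplane(mt,px,.016);c=fr.mean(0)
    for a,b in((0,1),(3,2),(3,0),(2,1)):d=fr[a]-fr[b];print(np.linalg.norm(d).round(4),np.degrees(np.arctan2(d[1],d[0])).round(2))
    u=np.array([np.sin(np.radians(1.8)),np.cos(np.radians(1.8))]);e=c[:2]-[.4988,.0435];print(c,"station x,y",e@u,e@[-u[1],u[0]])
```

```text
((405.9912109375, 242.78097534179688), (51.31869888305664, 43.04148864746094), 1.7899105548858643)
0.1114 178.17
0.1114 177.06
0.1318 -90.55
0.134 -90.58
[ 0.49122404 -0.14170867  0.016     ] station x,y -0.18535524457970637 0.0017546749048695986
0.1313 88.2
0.1299 88.56
0.1091 178.16
0.1083 177.42
[ 0.49135615 -0.14175036  0.016     ] station x,y -0.18539276630819773 0.0016213230464729475
```

Emit:
arm_command:
  increments:
    - [[0.0015,0.004,0.001],[0,0,0],0]
    - [[0.002,0.012,0.001],[0,0,0],0]
    - [[0.002,0.021,0.001],[0,0,0],0]
    - [[0.0025,0.03,0.001],[0,0,0],0]
    - [[0.0025,0.039,0.001],[0,0,0],0]
    - [[0.003,0.048,0.001],[0,0,0],0]
    - [[0.0035,0.057,0.001],[0,0,0],0]
    - [[0.0035,0.066,0.001],[0,0,0],0]
    - [[0.004,0.073,0.001],[0,0,0],0]
    - [[0.004,0.075,0.001],[0,0,0],0]

```text
clock: 4.85
tcp_pos: [0.4941, -0.1523, 0.0333]
orientation: [-3.141, 0.048, 0.0]
contact_force: [0.6, -0.1, -2.5]
grip_width: 0.011
```

Run:
```python
from h import *
o=r.get_obs();R=cv2.Rodrigues(o["orientation"])[0];print(o["tcp_pos"],"x ang",np.degrees(np.arctan2(R[1,0],R[0,0])),o["contact_force"],o["moment"])
t=r.grab_frame("top");cv2.imwrite("pics/c3.png",cv2.resize(t[200:280,255:465],None,fx=3.8,fy=3.8,interpolation=cv2.INTER_CUBIC))
```

```text
[ 0.49410266 -0.15233926  0.03329083] x ang -1.7444794239488148 [ 0.57906327 -0.1127575  -2.49831876] [-0.336661   -0.0467384   0.01350232]
```

View pics/c3.png

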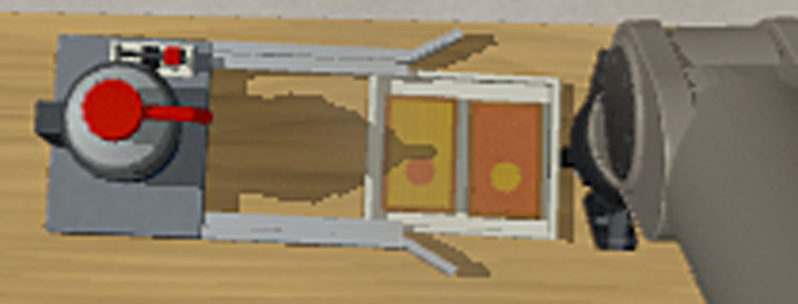

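The tray front has entered between the rails (front edge at about x=372) with no lateral force. Continuing.

Emit:
arm_command:
  increments:
    - [[0,0.004,0],[0,0,0],0]
    - [[0.0005,0.014,0],[0,0,0],0]
    - [[0.001,0.025,0],[0,0,0],0]
    - [[0.001,0.036,0],[0,0,0],0]
    - [[0.0015,0.047,0],[0,0,0],0]
    - [[0.002,0.058,0],[0,0,0],0]
    - [[0.002,0.069,0],[0,0,0],0]
    - [[0.0025,0.08,0],[0,0,0],0]
    - [[0.003,0.09,0],[0,0,0],0]
    - [[0.003,0.098,0],[0,0,0],0]

```text
clock: 5.9
tcp_pos: [0.4971, -0.0546, 0.0333]
orientation: [-3.141, 0.049, -0.0]
contact_force: [0.5, -0.4, -3.4]
grip_width: 0.0112
```

Emit:
arm_command:
  increments:
    - [[0,0.002,0],[0,0,0],0]
    - [[0,0.004,0],[0,0,0],0]
    - [[0,0.006,0],[0,0,0],0]
    - [[0,0.008,0],[0,0,0],0]
    - [[0,0.01,0],[0,0,0],0]

```text
clock: 6.4
tcp_pos: [0.497, -0.046, 0.0333]
orientation: [3.141, -0.052, 0.0]
contact_force: [-0.0, -0.1, -2.2]
grip_width: 0.0115
```

Emit:
arm_command:
  increments:
    - [[0,0.001,0],[0,0,0],0]
    - [[0,0.002,0],[0,0,0],0]
    - [[0,0.003,0],[0,0,0],0]
    - [[0,0.004,0],[0,0,0],0]
    - [[0,0.004,0],[0,0,0],0]

```text
clock: 6.9
tcp_pos: [0.4972, -0.0427, 0.0334]
orientation: [3.14, -0.051, 0.001]
contact_force: [0.7, -5.2, -3.1]
grip_width: 0.0111
```

Emit:
arm_command:
  increments:
    - [[0,0.001,0],[0,0,0],0]
    - [[0,0.002,0],[0,0,0],0]
    - [[0,0.003,0],[0,0,0],0]
    - [[0,0.003,0],[0,0,0],0]

```text
clock: 7.3
tcp_pos: [0.4975, -0.0424, 0.0337]
orientation: [3.137, -0.054, 0.001]
contact_force: [1.8, -12.9, -0.8]
grip_width: 0.0112
```

Run:
```python
from h import *
o=r.get_obs();print(o["tcp_pos"],o["contact_force"],o["moment"])
t=r.grab_frame("top");s=r.grab_frame("side")
a=cv2.resize(t[205:275,260:400],(798,399),interpolation=cv2.INTER_CUBIC)[:290]
b=cv2.resize(s[190:290,300:460],(480,300),interpolation=cv2.INTER_CUBIC)
c=np.zeros((590,798,3),np.uint8);c[:290]=a;c[290:,:480]=b;cv2.imwrite("pics/c4.png",c)
```

```text
[ 0.49746198 -0.04243519  0.03365096] [  1.77558091 -12.90052233  -0.82949337] [-2.68687194 -0.26003471  0.3128095 ]
```

View pics/c4.png

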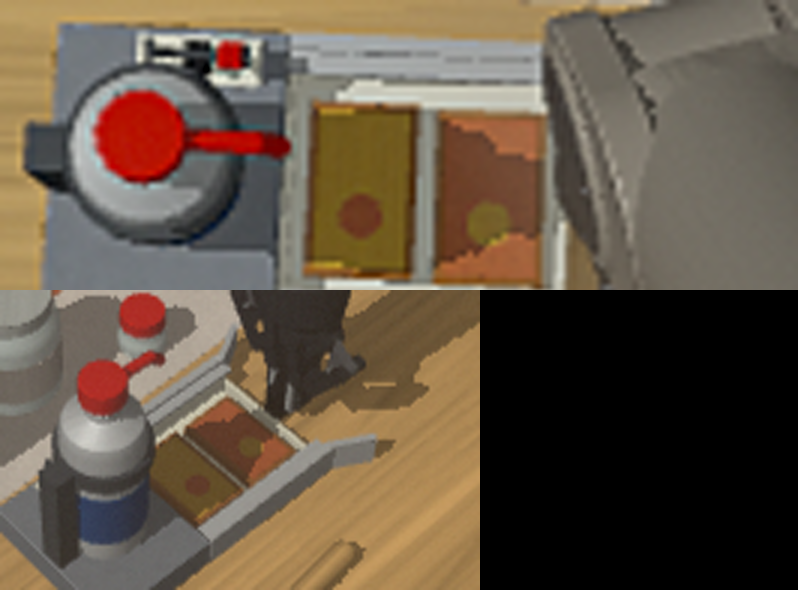

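The tray is against the stop: it stopped at 13 N, with no gap visible in the top or side view, and the tablets are flat. Releasing and lifting.

Emit:
arm_command:
  increments:
    - [[0,-0.002,0],[0,0,0],0]
    - [[0,-0.002,0],[0,0,0],40]
    - [[0,-0.002,0],[0,0,0],40]
    - [[0,-0.002,0],[0,0,0],40]
    - [[0,-0.002,0],[0,0,0],40]
    - [[0,-0.002,0.01],[0,0,0],40]
    - [[0,-0.002,0.03],[0,0,0],40]
    - [[0,-0.002,0.07],[0,0,0],40]
    - [[0,-0.002,0.12],[0,0,0],40]
    - [[0,-0.002,0.16],[0,0,0],40]

```text
clock: 8.4
tcp_pos: [0.4972, -0.0403, 0.1965]
orientation: [-3.141, 0.05, -0.003]
contact_force: [2.1, -0.1, 0.6]
grip_width: 0.0339
```

Emit:
arm_command:
  increments:
    - [[0,0,0.04],[0,0,0],0]
    - [[0,0,0.075],[0,0,0],0]
    - [[0,0.01,0.085],[0,0,0],0]
    - [[0.001,0.04,0.085],[0,0,0],0]
    - [[0.002,0.075,0.085],[0,0,0],0]
    - [[0.003,0.11,0.085],[0,0,0],0]
    - [[0.004,0.145,0.085],[0,0,0],0]
    - [[0.005,0.175,0.085],[0,0,0],0]
    - [[0.005,0.195,0.085],[0,0,0],0]
    - [[0.005,0.2,0.085],[0,0,0],0]

```text
clock: 9.4
tcp_pos: [0.5008, 0.1625, 0.2781]
orientation: [-3.14, 0.043, 0.002]
contact_force: [-0.2, -0.1, -0.1]
grip_width: 0.0002
```

Emit:
arm_command:
  increments:
    - [[0,0,0],[0,0,0],0]
    - [[0,0,0],[0,0,0],0]
    - [[0,0,0],[0,0,0],0]

```text
clock: 9.7
tcp_pos: [0.5021, 0.1577, 0.2782]
orientation: [3.14, -0.054, -0.0]
contact_force: [0.6, -0.9, -0.2]
grip_width: -0.0
```

Run:
```python
from h import *
o=r.get_obs();print(o["clock"],o["tcp_pos"],o["contact_force"],o["grip_width"])
t=r.grab_frame("top");s=r.grab_frame("side");w=r.grab_frame("wrist")
cv2.imwrite("pics/t5.png",t)
c=np.zeros((590,798,3),np.uint8);c[:290]=cv2.resize(t[205:275,260:400],(798,399),interpolation=cv2.INTER_CUBIC)[:290]
c[290:,:480]=cv2.resize(s[170:270,290:450],(480,300),interpolation=cv2.INTER_CUBIC)
c[290:490,480:798]=cv2.resize(w,(318,200));cv2.imwrite("pics/c5.png",c)
m=r.camera_model("side");print(project(m,o["tcp_pos"]-[0,0,.017]),project(m,[.5025,.159,.204]))
```

```text
9.7 [0.50207425 0.15768823 0.27816874] [ 0.58183601 -0.88400119 -0.24568667] -2.3634155174157877e-05
[[333.42321423 199.18620157]] [[333.05234208 217.91094435]]
```

View pics/c5.png

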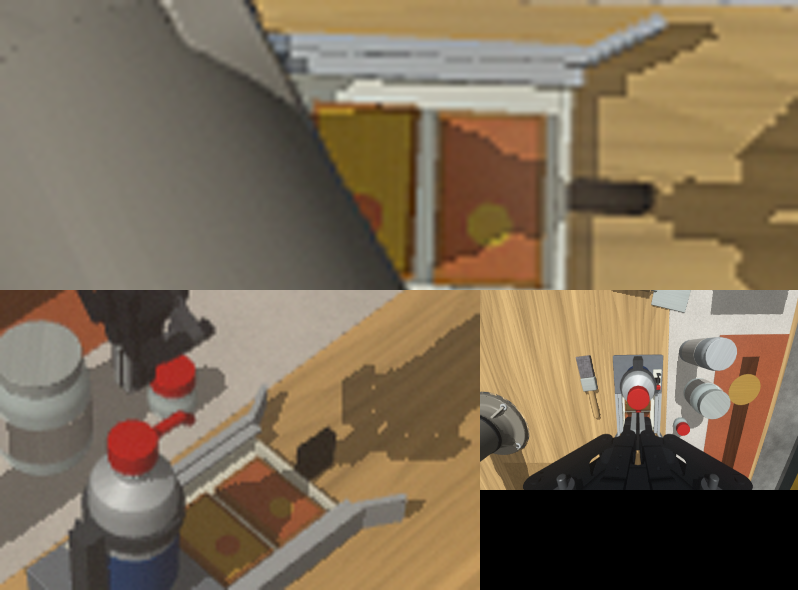

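The fingertip is centred over the cap (side crop: tip at (128,388), cap top at (134,425)). The tray is still home after release. Pressing.

Emit:
arm_command:
  increments:
    - [[0,0.001,-0.015],[0,0,0],0]
    - [[0,0.001,-0.035],[0,0,0],0]
    - [[0,0.001,-0.048],[0,0,0],0]
    - [[0,0.001,-0.052],[0,0,0],0]
    - [[0,0.001,-0.052],[0,0,0],0]

```text
clock: 10.35
tcp_pos: [0.5018, 0.1601, 0.226]
orientation: [3.141, -0.051, -0.001]
contact_force: [-0.1, 0.4, 0.6]
grip_width: -0.0001
```

Emit:
arm_command:
  increments:
    - [[0,0,-0.007],[0,0,0],0]
    - [[0,0,-0.013],[0,0,0],0]
    - [[0,0,-0.018],[0,0,0],0]
    - [[0,0,-0.018],[0,0,0],0]

```text
clock: 10.75
tcp_pos: [0.5033, 0.1609, 0.2128]
orientation: [3.141, -0.051, 0.006]
contact_force: [-10.8, -5.0, 34.6]
grip_width: -0.0004
```

Bottomed at 35 N with z = 0.213. I'll ease slightly, hold, then lift.

Emit:
arm_command:
  increments:
    - [[0,0,0.001],[0,0,0],0]
    - [[0,0,0.001],[0,0,0],0]
    - [[0,0,0.001],[0,0,0],0]
    - [[0,0,0.001],[0,0,0],0]
    - [[0,0,0.001],[0,0,0],0]
    - [[0,0,0.001],[0,0,0],0]
    - [[0,0,0.001],[0,0,0],0]
    - [[0,0,0.001],[0,0,0],0]

```text
clock: 11.55
tcp_pos: [0.5032, 0.1608, 0.2129]
orientation: [-3.141, 0.051, -0.006]
contact_force: [-6.9, -2.6, 25.4]
grip_width: 0.0003
```

Emit:
arm_command:
  increments:
    - [[0,0,0.015],[0,0,0],0]
    - [[0,0,0.045],[0,0,0],0]
    - [[0,0,0.085],[0,0,0],0]
    - [[0,-0.02,0.1],[0,0,0],0]
    - [[0,-0.06,0.1],[0,0,0],0]
    - [[0,-0.1,0.1],[0,0,0],0]
    - [[0,-0.145,0.1],[0,0,0],0]
    - [[0,-0.19,0.1],[0,0,0],0]
    - [[0,-0.235,0.1],[0,0,0],0]
    - [[0,-0.28,0.1],[0,0,0],0]

```text
clock: 12.55
tcp_pos: [0.5018, -0.1215, 0.3096]
orientation: [3.141, -0.05, 0.001]
contact_force: [0.7, 0.2, 0.2]
grip_width: 0.0003
```

Emit:
arm_command:
  increments:
    - [[0,-0.03,0],[0,0,0],0]
    - [[0,-0.06,0],[0,0,0],0]
    - [[0,-0.08,0],[0,0,0],0]
    - [[0,-0.08,0],[0,0,0],0]
    - [[0,-0.08,0],[0,0,0],0]

```text
clock: 13.05
tcp_pos: [0.502, -0.1994, 0.3092]
orientation: [-3.141, 0.051, -0.0]
contact_force: [0.4, 1.1, 0.3]
grip_width: -0.0002
```

Run:
```python
from h import *
o=r.get_obs();print(o["clock"],o["tcp_pos"],o["contact_force"])
t=r.grab_frame("top");s=r.grab_frame("side")
c=np.zeros((600,798,3),np.uint8);c[:200]=cv2.resize(t[140:310,190:460],(798,502),interpolation=cv2.INTER_CUBIC)[100:300]
c[:290]=cv2.resize(t[205:275,260:400],(798,399),interpolation=cv2.INTER_CUBIC)[:290]
c[300:,:480]=cv2.resize(s[170:270,290:450],(480,300),interpolation=cv2.INTER_CUBIC)
c[300:500,480:798]=cv2.resize(t[140:310,190:460],(318,200));cv2.imwrite("pics/c6.png",c)
t0=cv2.imread("pics/top0.png");s0=cv2.imread("pics/side0.png")
# cap mask compare + bystander difference
for n,a,b in(("top",t0,t),("side",s0,s)):
    M=[]
    for im in(a,b):
        H,S,V=cv2.split(cv2.cvtColor(im,cv2.COLOR_BGR2HSV));k=((H<6)|(H>174))&(S>170)&(V>110)
        z=np.zeros_like(k);x0,y0,x1,y1=(275,220,308,238) if n=="top" else (322,208,354,234);z[y0:y1,x0:x1]=k[y0:y1,x0:x1];M.append(np.argwhere(z).mean(0).round(2))
    print(n,M)
d=cv2.absdiff(t0,t).max(2)>40
print("brush",d[280:305,260:350].sum(),"cans",d[145:198,248:372].sum(),"knife",d[180:262,195:240].sum())
```

```text
13.05 [ 0.50199371 -0.19938296  0.30921091] [0.38236953 1.13810444 0.27992115]
top [array([228.49, 287.12]), array([228.59, 287.22])]
side [array([220.49, 334.88]), array([220.49, 334.91])]
brush 0 cans 0 knife 0
```

View pics/c6.png

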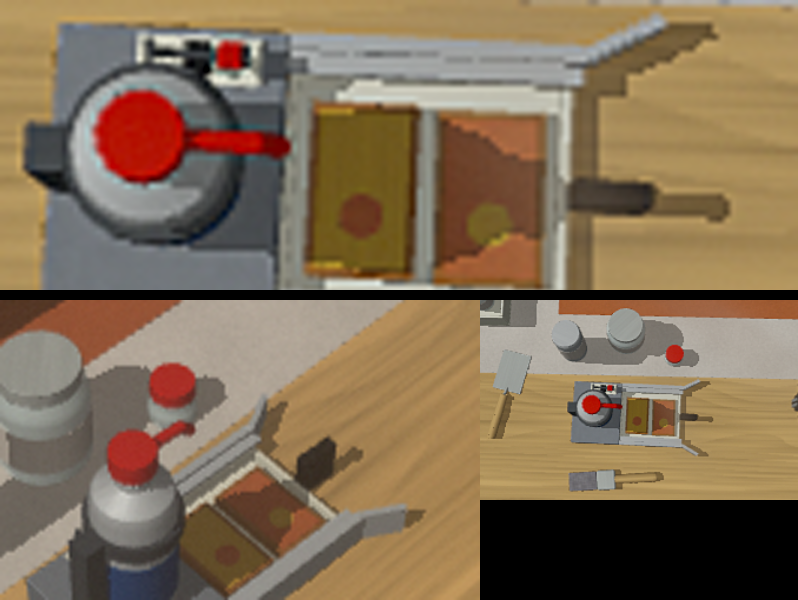

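The tray front is flush against the block (about x=285 in the top crop), both tablets lie flat, the cap is back up and the bystanders haven't moved. Handing in.

```bash
python3 -c "from bench import r;print(r.hand_in())"
```

```text
the job is handed in; nothing more can be done
None
```

The job is done and handed in at about 13 s, well under the 53 s limit.

- **Tray:** I gripped the fin, lined the tray up with the bay and slid it in until the stop pushed back at 13 N. After release, the pictures show it flush against the stop with both tablets lying flat.
- **Cap:** With the tray home, I pressed the cap down until it bottomed. I held it there for about one second at 25–35 N fingertip force, measured at the wrist, then lifted off. In both camera views the cap is back within about 0.1 pixel of where it started.
- **Surroundings:** The top view shows no change at the brush, spatula, jars or pale can. The arm ended clear of everything.

No check failed. I confirmed that the cap bottomed from the rising force and the measured travel (TCP stopped at z = 0.213 m). I did not read the spray timer bead while the cap was down.

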